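Unclamp a connector nest held by a left-hand knob

TASK

Take the light grey nest block out of the aluminium clamp fixture for changeover: the red knob has a left-hand thread, so loosen it clockwise (never tighten it), going by feel until its pad lets go of the strap and then no more than an eighth of a turn further, because it is then near the end of its short thread. Then slide the loosened strap back by its fin, without forcing it, until it is fully off the block; lift the block straight out and set it down flat on the floor of the blue tray before letting go of it. Leave the strap back and the knob on its stud, and leave the pin gauge, the tweezers and the grey connector lying where they are.

Things in the scene. Friction and masses are not known exactly. Their poses are not given: they have to be found in the camera images.
- fixture: Aluminium clamp fixture fixed to the table, base 234 x 84 x 12 mm. Origin on the table under the block pocket's middle, z up, x to the rear (base x -50 to 184 mm). Corner locators to 21 mm height, 1 mm clear of the block, leave its long sides bare for 38 mm. Stud and knob at x 66, y 0. Pedestal under the strap (x 87 to 179 mm, top 36 mm high), cheeks beside the strap 42 mm high.
- knob (a joint): Knob angle, rad; GROWS when turned CLOCKWISE seen from above, which loosens it (left-hand thread, rises 0.48 mm per rad). It starts between -1.85 and -1.75; its zero means nothing: the turning needed until the pad lets go differs by set-up, 0.3 to 3.3 rad. Feel it: its drag, up to 0.4 N m when tight, falls with the turning to about 0.03 N m (bare thread friction) as the pad lets go; then only about 1.1 rad (0.55 mm) of thread is left.
- knob_grip (a point): Middle of the knob's red grip bar, about 63 mm above the table, on the stud's axis. The bar is 50 mm long along this point's x, 15 mm thick along its y (grip it there; sides flat and upright) and 21 mm high (53 to 74 mm above the table). It can be turned about 1.3 rad a grasp.
- pad: Round steel pressure pad under the knob, 30 mm across, turning with it; origin at the centre of its underside. Tight, it presses on the top of the strap (44 mm above the table) with up to 70 N; its rubbing there makes the clamped knob hard to turn (up to 0.4 N m, against 0.03 N m when it is off).
- strap: Dark steel clamp strap 123 x 34 x 8 mm, 260 g, loose but kept by the stud in its slot and by the cheeks. Origin on its underside, on the stud's axis at the start; x to the rear. Its front end lies 14 mm over the block's rear end. It slides up to 32 mm to the rear: with a few newtons once freed, not without forcing while the pad presses.
- strap_nose (a point): Middle of the strap's front edge, on its underside (36 mm above the table). At the start it is at x = 17 mm of the fixture; the block ends at x = 31 mm.
- strap_fin (a point): Middle of the upright ribbed fin at the rear of the strap, 51 mm above the table: 22 mm long along the strap, 10 mm thick across it, standing 14 mm above the strap's top (44 to 58 mm above the table). Pinch it across its thickness from above, or push its front face.
- nest_block: Light grey connector nest, 40 x 62 x 24 mm (its x, y, z), origin at the centre of its underside. Stands in the fixture's pocket at 12 mm above the table, its long axis (its own y) along the fixture's x; 130 to 270 g. Grip it across its 40 mm width at the middle.
- tray: Blue open tray fixed to the table, 120 x 160 x 24 mm (its x, y, z) with walls and floor 4 mm thick, origin at the centre of its underside, empty.
- go_gauge: Pin gauge, 11 x 101 x 11 mm, lying on the table to the right of the fixture. Bystander.
- tweezers: Tweezers with a blue heel, 16 x 124 x 10 mm, lying on the table to the right of the fixture. Bystander.
- connector_3: Dark grey connector housing, 18 x 27 x 14 mm, lying on the table to the left of the fixture. Bystander.
Things that resemble listed ones, but are neither listed nor needed, are in the scene too. There is more than one size of the strap; the one meant has the size given above. There is more than one size of the nest_block; the job needs the larger.

How it is judged:
By the outcome, as a careful person would: the job done as asked, in the order asked, and still so for the second after the job is handed in, with the robot touching nothing.
It also fails if it takes over 72 s, if anything falls off the work surface, if the arm or the gripper's body presses on something with over 40 N, if the wrist force passes 120 N, or if a joint passes its speed limit or range.

ROBOT

A 6-joint arm with a two-finger parallel gripper is mounted at the origin on a cart in front of the work surface, level with it; the furniture and walls round the work are solid. World frame = base frame: x ahead of the robot, y to its left, z up, the work surface at z = 0. Lengths are in m, angles in rad, forces in N, time in s.
With the tool pointing down it reaches from about 0.375 to 0.975 m from the base axis. Payload 3.8 kg.
Tool frame: the origin (TCP) lies on the centre line of the jaws, within the pads' length; the fingertips stand 14 mm ahead of it and the grasp point (between the pads) lies 5 mm behind it; z points along the fingers, y is the line along which they close (so a half turn about z gives the same grasp; the last joint's range is limited). The gripper opens to 85 mm and grips with 20 to 120 N. Pads are 22 mm wide; open, the fingers measure 114 mm over their backs; the gripper's body (76 mm by 85 mm) begins 54 mm behind the grasp point. The pads swing forward as they close: fully open they stand 13 mm farther back than shut.
Start: joints at [1.245, 0.264, 1.604, -0, 1.274, -0.037], TCP at [0.192, 0.647, 0.211] pointing down, gripper open.
Joint ranges: [-2.63, 2.63], [-0.94, 2.18], [0.31, 2.57], [-1.31, 4.45], [0, 2.66], [-2.55, 2.55]. Speed limits (rad/s): [2.57, 2.57, 3.14, 3.14, 3.14, 3.14].

INTERFACE

Orientations are given as a rotation vector (axis times angle).
In Python, from workcell import bot, eyes, spot_in gives the robot as it stands.
- The arm moves only by the tool carry_out, never from a script. Its argument "series" is text: rows parted by semicolons, each of 4 numbers parted by spaces: the shift along the world's x, y, z in m, then the turn about the world's z in degrees. In form: tx ty tz roll; .... A call has 1 to 20 rows; each row shifts and turns the commanded pose from where the row before left it; what a row does not reach is not made up. A row lasts 1/8 s, in which the tool goes at most 62.5 mm and 10.7 degrees, less where a joint would pass 70% of its speed; a pose out of reach is approached as far as the arm can. A call is refused whole if a number of a shift passes 0.0625 or a number of a turn 10.7, either way. A call with a gripper value outside its range is refused whole. "jaw" is the gripper command: -1 is shut, 1 is fully open, values between are in proportion, set as the call begins (left out, the last holds). The fingers move at their own pace and stop on an object; "grip_force" is the grip in N (left out, the last holds). Time passes only in rows, so rows that do not move let the fingers close. It gives the time, the measured TCP pose, the force, the opening and the grip force at its end, in the units of the state.
- bot.read_state(): the state, without advancing time (a new reading comes with each control period).
- eyes.read_camera(name): name is "scene" or "top" or "wrist"; returns (picture, depth): 420x560x3 uint8, blue, green, red; 420x560 float32, m along the optical axis (not along the pixel's ray), 0 where there is no reading.
- eyes.get_calibration(name): a dict with "K" (3x3 intrinsics, pixels), "distortion" ([k1, k2, p1, p2, k3] as OpenCV has them; the pictures are not rectified), "position" and "rotation" of the camera in the world; the wrist camera has in their place "T_tool_cam" (4x4, takes a point from camera to tool coordinates, whose origin is the TCP and whose axes are the flange's). Camera axes: x right, y down, z forward; pixel columns grow to the right and rows downward; lengths in m; the calibration is good to about 2 mm. A picture is of the moment at which its call begins: read the wrist's pose just before it. get_calibration takes no time and is no camera call.
- bot.finish_job(): hands the job in; it is judged then, once.
Trained networks look in the newest picture that a camera, given by its name, has taken for a name from the list of things; names that differ only in an ending like _2 or _b are one class to them, and where a whole thing is asked for, a point or a joint stands for the part that bears it (a point fixed in the world has none). Each returns a list of dicts, best first, with "score" (0 to 1); they miss things now and then, are a little off and sometimes report something else, mostly with a low value. They report only what shows in the picture. A call takes as long as a camera call. They do not tell look-alikes from the thing itself.
- spot_in(camera, target): "rect" ([centre column, centre row, width, height] in pixels, round what is visible of it).
The state is a dict: "time": time; "q": joint angles; "joint_vel": joint speeds; "joint_torque": joint torques, N m; "tool_pos": TCP position; "tcp_rot": TCP orientation; "wrist_force": force on the tool from outside, world axes, zero at the start; "torque": the same for the moment, N m; "width": opening from 0.0 (shut) to 1.0 (fully open); "grip_force": force on a finger pad.
Only numpy, scipy, OpenCV 4.12 (cv2) and the standard library are available. Lean on these libraries where they do the work, as an engineer would, in place of code of your own. Each camera call takes 0.05 s, during which the arm holds its last target. There are 200 camera calls.

## Working session

There is one attempt and no reset: what is moved stays moved. The work goes in short steps, Python scripts to look and compute and a tool call to move; the robot and the scene stay as the last step left them, time stands still between calls to the robot, and variables do not carry over. Pictures are saved under pics/ and viewed, at most 10 in all, crops included, and the job is handed in when it is done.

Besides the shell and the picture viewer there is one more tool, called after ">>>" by a JSON object that holds its "method" and its "body". carry_out: Moves the arm, as the interface text tells. Its arguments: {"type":"object","properties":{"series":{"type":"string"},"jaw":{"type":"number"},"grip_force":{"type":"number"}},"required":["series"]}

```bash
mkdir -p pics
cat > h.py <<'E'
import numpy as np, cv2
from workcell import bot, eyes, spot_in
from scipy.spatial.transform import Rotation as R
def cam(name):
    s=bot.read_state(); p,d=eyes.read_camera(name); c=eyes.get_calibration(name)
    if name=="wrist":
        T=np.array(c["T_tool_cam"]); Rt=R.from_rotvec(s["tcp_rot"]).as_matrix()
        Rc=Rt@T[:3,:3]; t=Rt@T[:3,3]+np.array(s["tool_pos"])
    else:
        Rc=np.array(c["rotation"]); t=np.array(c["position"])
        if Rc.shape!=(3,3): Rc=R.from_rotvec(Rc.ravel()).as_matrix()
    return p,d,np.array(c["K"]),np.array(c["distortion"]),Rc,t
def ray(C,uv):
    n=cv2.undistortPoints(np.array(uv,float).reshape(-1,1,2),C[2],C[3]).reshape(-1,2)
    return np.c_[n,np.ones(len(n))]@C[4].T
def at_z(C,uv,z):
    r=ray(C,uv); return C[5]+r*((z-C[5][2])/r[:,2])[:,None]
def cloud(C):
    h,w=C[1].shape; u,v=np.meshgrid(np.arange(w),np.arange(h))
    r=ray(C,np.c_[u.ravel(),v.ravel()]); return (C[5]+r*C[1].ravel()[:,None]).reshape(h,w,3)
E
python3 - <<'E'
from h import *
s=bot.read_state(); print(s)
for n in("top","scene"):
    C=cam(n); cv2.imwrite(f"pics/{n}0.png",C[0]); np.savez(f"{n}0.npz",*C)
    print(n,C[5],C[2][0,0])
    P=cloud(C)
    for t in("fixture","knob","strap","strap_fin","nest_block","tray","go_gauge","tweezers","connector_3"):
        for o in spot_in(n,t)[:3]:
            r=o["rect"]; u,v=int(r[0]),int(r[1]); print(t,round(o["score"],2),np.round(r),P[v,u].round(3))
E
```

```text
{'time': 0.0, 'q': array([ 1.24509927e+00,  2.64766988e-01,  1.60539568e+00, -1.58464942e-05,
        1.27370041e+00, -3.69130804e-02]), 'joint_vel': array([-1.23480773e-03, -1.93541267e-05, -2.42693444e-03, -2.05927166e-03,
       -3.59314729e-04,  9.05527496e-04]), 'joint_torque': array([-2.77370797e-03, -5.15102041e+01, -3.67313468e+01, -4.92916533e-04,
        1.30891905e-02,  4.38020052e-06]), 'tool_pos': array([0.1919943 , 0.64629703, 0.20994106]), 'tcp_rot': array([-0.45198191, -3.10850864,  0.00351176]), 'wrist_force': array([-0.16770503, -0.05165535,  0.08106353]), 'torque': array([-0.02507916, -0.03822827,  0.04666529]), 'grip_force': 0.0, 'width': 0.9999217838379768}
top [ 0.31515664 -0.06321083  1.32674488] 518.1947697255168
fixture 0.77 [309. 212.  61.  93.] [ 0.513 -0.185  0.011]
knob 0.53 [310. 206.  19.  13.] [ 0.521 -0.182  0.073]
strap 0.63 [306. 202.  25.  48.] [ 0.528 -0.172  0.073]
strap 0.48 [245. 197.  31.  24.] [ 0.549 -0.017  0.002]
strap_fin 0.66 [243. 198.  34.  26.] [ 0.548 -0.015  0.007]
strap_fin 0.65 [307. 203.  25.  53.] [ 0.526 -0.174  0.076]
nest_blo
[... 633 characters left out ...]
.064]
strap 0.92 [302. 234.  31.  43.] [ 0.514 -0.189  0.059]
strap 0.53 [249. 216.  39.  11.] [ 0.54  -0.021  0.007]
strap_fin 0.59 [301. 233.  30.  47.] [ 0.512 -0.186  0.06 ]
strap_fin 0.5 [250. 214.  41.   8.] [ 0.549 -0.017  0.003]
nest_block 0.82 [293. 266.  38.  31.] [ 0.445 -0.22   0.04 ]
nest_block 0.8 [362. 319.  32.  28.] [ 0.437 -0.372  0.019]
tray 0.61 [180. 190.  81.  49.] [0.507 0.178 0.005]
tray 0.57 [302. 233.  34.  41.] [ 0.514 -0.189  0.062]
go_gauge 0.66 [293. 264.  37.  32.] [ 0.452 -0.215  0.037]
go_gauge 0.47 [332. 287.  21.  28.] [ 0.472 -0.289  0.012]
go_gauge 0.27 [301. 232.  27.  19.] [ 0.512 -0.186  0.062]
tweezers 0.57 [346. 248.   6.  42.] [ 0.593 -0.25   0.002]
```

Run:
```python
import cv2
t=cv2.imread("pics/top0.png"); 
cv2.imwrite("pics/a.png",cv2.resize(t[140:300,120:400],(800,457),interpolation=2))
s=cv2.imread("pics/scene0.png"); cv2.imwrite("pics/b.png",cv2.resize(s[150:360,130:410],(800,600),interpolation=2))
```

```text
(no output)
```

View pics/a.png

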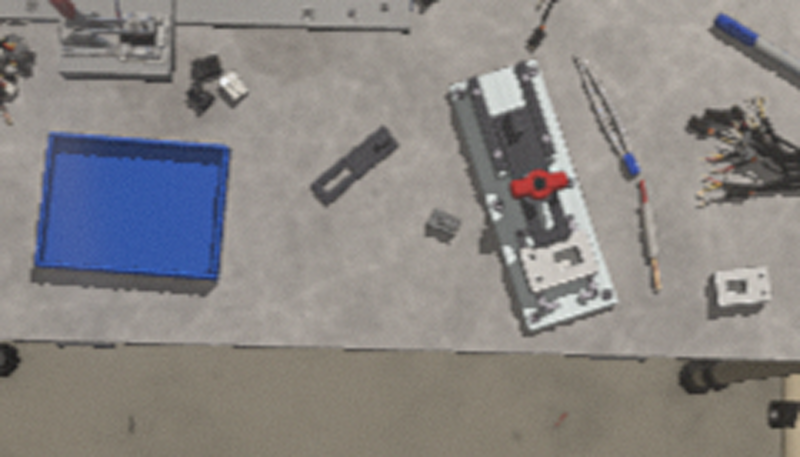

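View pics/b.png

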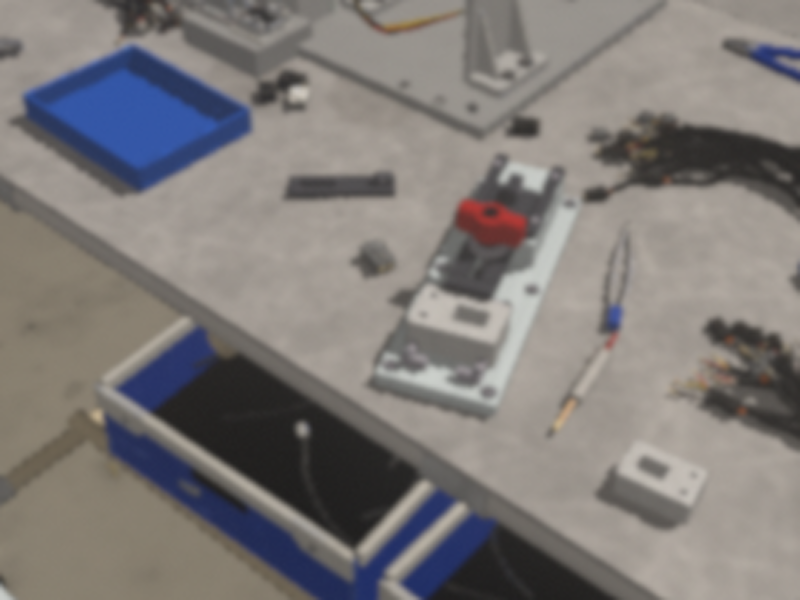

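Run:
```python
from h import *
c=eyes.get_calibration("wrist"); print(np.array(c["T_tool_cam"]).round(3),np.array(c["K"]).round(0))
for n in("top","scene"):
    Z=np.load(f"{n}0.npz"); C=[Z[k] for k in Z.files]; P=cloud(C)
    hsv=cv2.cvtColor(C[0],cv2.COLOR_BGR2HSV)
    m=(hsv[...,1]>150)&(abs(hsv[...,0].astype(int)-110)<15)&(abs(P[...,0]-.5)<.12)&(abs(P[...,1]-.18)<.14)
    Q=P[m&(P[...,2]>.015)]; print(n,"tray rim",len(Q),cv2.minAreaRect(Q[:,:2].astype(np.float32)),Q[:,2].max())
    F=P[m&(P[...,2]<.010)];print(np.median(F,0))
    m=(hsv[...,1]>130)&((hsv[...,0]<8)|(hsv[...,0]>172))&(abs(P[...,0]-.52)<.06)&(abs(P[...,1]+.18)<.06)&(P[...,2]>.05)
    Q=P[m]; print("knob",len(Q),cv2.minAreaRect(Q[:,:2].astype(np.float32)),Q.mean(0))
```

```text
[[ 0.    -0.948 -0.318  0.082]
 [ 1.     0.     0.     0.001]
 [-0.    -0.318  0.948 -0.163]
 [ 0.     0.     0.     1.   ]] [[290.   0. 277.]
 [  0. 290. 210.]
 [  0.   0.   1.]]
top tray rim 209 ((0.5021451115608215, 0.17782847583293915), (0.15929770469665527, 0.1178567111492157), 87.0406265258789) 0.031438687551640365
[0.49607177 0.17029631 0.00521979]
knob 113 ((0.523312509059906, -0.17810600996017456), (0.021360646933317184, 0.04675256460905075), 0.5392422676086426) [ 0.52294597 -0.17667812  0.07370073]
scene tray rim 296 ((0.4984125792980194, 0.17343144118785858), (0.16196289658546448, 0.11605298519134521), 87.54737854003906) 0.026876088257368647
[0.51341439 0.17461767 0.00447072]
knob 218 ((0.5210955739021301, -0.18311807513237), (0.02352764829993248, 0.04512796923518181), 28.883270263671875) [ 0.51818123 -0.185076    0.06968111]
```

>>> {"method": "carry_out", "body": {"series": "0.03 -0.06 0.01 -4.6;0.03 -0.06 0.01 -4.6;0.03 -0.06 0.01 -4.6;0.03 -0.06 0.01 -4.6;0.03 -0.06 0.01 -4.6;0.02 -0.06 0.01 -4.6;0.02 -0.06 0.01 -4.6;0.02 -0.06 0.01 -4.6;0.02 -0.06 0.01 -4.6;0.02 -0.06 0 -4.6;0.01 -0.06 0 -4.6;0.01 -0.06 0 -4.6;0 -0.06 0 -4.6;0 -0.05 0 -4.6;0 0 0 0;0 0 0 0", "jaw": 1}}

```text
time: 3.0
tool_pos: [0.4482, -0.1527, 0.2964]
tcp_rot: [-2.039, -2.389, -0.001]
wrist_force: [0.4, 0.8, -0.0]
width: 1.0
grip_force: 0.0
```

Run:
```python
from h import *
C=cam("wrist"); np.savez("w1.npz",*C); cv2.imwrite("pics/w1.png",C[0]); P=cloud(C)
for t in("fixture","knob","strap","strap_fin","strap_nose","nest_block"):
    for o in spot_in("wrist",t)[:2]:
        r=o["rect"]; u,v=int(r[0]),int(r[1]); print(t,round(o["score"],2),np.round(r),P[v,u].round(3))
hsv=cv2.cvtColor(C[0],cv2.COLOR_BGR2HSV)
m=(hsv[...,1]>130)&((hsv[...,0]<8)|(hsv[...,0]>172))&(abs(P[...,0]-.52)<.06)&(abs(P[...,1]+.18)<.06)&(P[...,2]>.05)
Q=P[m&(P[...,2]>.068)]; print("knob",len(Q),cv2.minAreaRect(Q[:,:2].astype(np.float32)),Q.mean(0),np.percentile(Q[:,2],[5,50,95]))
# block top z=36mm in front of knob
m=(hsv[...,1]<60)&(hsv[...,2]>140)&(abs(P[...,2]-.036)<.004)&(np.hypot(P[...,0]-.455,P[...,1]+.2)<.05)
Q=P[m];print("block",len(Q),cv2.minAreaRect(Q[:,:2].astype(np.float32)),np.median(Q,0))
m=(P[...,2]>.052)&(P[...,2]<.064)&(np.hypot(P[...,0]-.61,P[...,1]+.15)<.05)
Q=P[m];print("fin",len(Q),len(Q) and (cv2.minAreaRect(Q[:,:2].astype(np.float32)),np.median(Q,0)))
```

```text
fixture 0.96 [326. 188. 154.  77.] [ 0.516 -0.157  0.074]
knob 0.55 [324. 202.  24.  37.] [ 0.517 -0.176  0.073]
strap 0.97 [361.  86.  42.  58.] [ 0.548 -0.015  0.005]
strap 0.66 [332. 194.  85.  34.] [ 0.528 -0.165  0.07 ]
strap_fin 0.64 [334. 196.  83.  31.] [ 0.532 -0.168  0.062]
strap_fin 0.6 [359.  87.  44.  66.] [ 0.547 -0.016  0.006]
strap_nose 0.71 [333. 194.  87.  38.] [ 0.535 -0.17   0.046]
strap_nose 0.63 [359.  85.  42.  62.] [ 0.547 -0.015  0.005]
nest_block 0.95 [282. 202.  32.  43.] [ 0.464 -0.201  0.018]
nest_block 0.86 [255. 286.  21.  22.] [ 0.443 -0.368  0.007]
knob 354 ((0.5226703882217407, -0.17670433223247528), (0.023733757436275482, 0.04783127084374428), 8.374974250793457) [ 0.52208427 -0.17577431  0.07361554] [0.0705594  0.07284759 0.07437131]
block 742 ((0.4721373915672302, -0.1954827755689621), (0.063042052090168, 0.061347298324108124), 19.72251319885254) [ 0.45716956 -0.19418409  0.0359401 ]
fin 119 (((0.5795126557350159, -0.15766793489456177), (0.02152295410633087, 0.011131368577480316), 15.718170166015625), array([ 0.5791263 , -0.15708834,  0.05770894]))
```

View pics/w1.png

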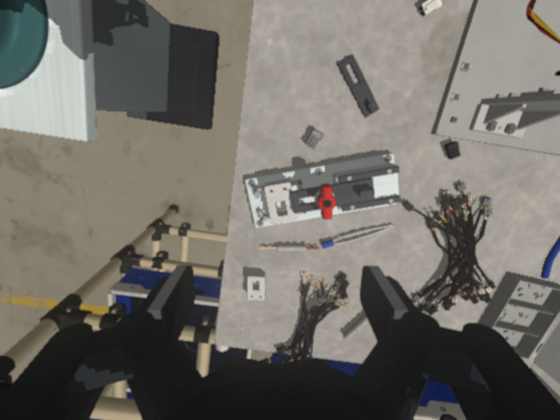

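>>> {"method": "carry_out", "body": {"series": "0.02 -0.006 -0.04 0;0.02 -0.006 -0.04 0;0.02 -0.006 -0.04 0;0.014 -0.006 -0.026 0;0 0 0 0;0 0 0 0", "jaw": 0.06, "grip_force": 60}}

```text
time: 4.1
tool_pos: [0.5226, -0.1767, 0.1513]
tcp_rot: [2.038, 2.39, 0.0]
wrist_force: [-0.3, 0.5, 0.2]
width: 0.53
grip_force: 0.0
```

Run:
```python
from h import *
s=bot.read_state(); print(s['tool_pos'],s['tcp_rot'],s['width'],s['torque'],s['q'])
C=cam("wrist"); np.savez("w2.npz",*C); cv2.imwrite("pics/w2.png",C[0]); P=cloud(C)
hsv=cv2.cvtColor(C[0],cv2.COLOR_BGR2HSV)
m=(hsv[...,1]>130)&((hsv[...,0]<8)|(hsv[...,0]>172))&(np.hypot(P[...,0]-.52,P[...,1]+.18)<.05)&(P[...,2]>.05)
Q=P[m&(P[...,2]>.070)]; print("knob",len(Q),cv2.minAreaRect(Q[:,:2].astype(np.float32)),Q.mean(0),np.percentile(Q[:,2],[1,50,99]))
q=Q[:,:2]-Q[:,:2].mean(0); e,V=np.linalg.eigh(q.T@q); print(np.degrees(np.arctan2(V[1],V[0])))
m=(P[...,2]>.053)&(P[...,2]<.064)&(np.hypot(P[...,0]-.58,P[...,1]+.158)<.03)
Q=P[m];print("fin",len(Q),len(Q) and (cv2.minAreaRect(Q[:,:2].astype(np.float32)),np.median(Q,0)))
m=(abs(P[...,2]-.012)<.003)&(np.hypot(P[...,0]-.525,P[...,1]+.18)<.14)
Q=P[m];print("base",len(Q),cv2.minAreaRect(Q[:,:2].astype(np.float32)))
m=(abs(P[...,2]-.036)<.002)&(hsv[...,1]<60)&(hsv[...,2]>140)&(np.hypot(P[...,0]-.455,P[...,1]+.2)<.04)
Q=P[m];print("block",len(Q),cv2.minAreaRect(Q[:,:2].astype(np.float32)))
```

```text
[ 0.5226111  -0.17674446  0.15134538] [2.03809654e+00 2.38988596e+00 3.87240072e-04] 0.5300416144026266 [ 0.00761285  0.02840582 -0.02445733] [-3.71277483e-01  7.73529001e-02  1.93498820e+00  1.39128667e-05
  1.12853735e+00 -5.29844165e-01]
knob 857 ((0.5230132937431335, -0.17700260877609253), (0.022994404658675194, 0.04893440380692482), 10.196041107177734) [ 0.52275872 -0.17564836  0.07276078] [0.07031214 0.07281649 0.07470202]
[-166.82725944  103.17274056]
fin 272 (((0.5797082185745239, -0.157738596200943), (0.021966012194752693, 0.010633758269250393), 20.408960342407227), array([ 0.5791753 , -0.15723817,  0.05770372]))
base 6197 ((0.5215591192245483, -0.18259462714195251), (0.2563384771347046, 0.18398922681808472), 42.36429977416992)
block 1639 ((0.46721354126930237, -0.1973164975643158), (0.0530296266078949, 0.06147250533103943), 19.3105411529541)
```

View pics/w2.png

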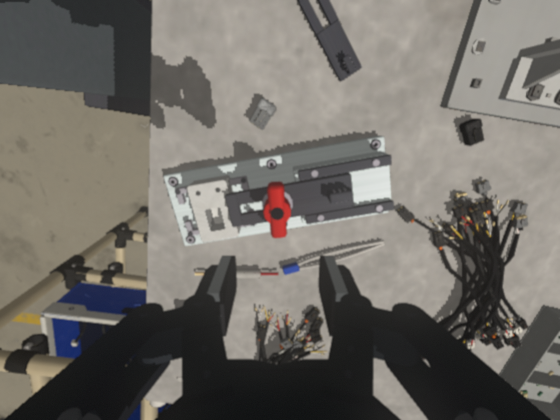

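>>> {"method": "carry_out", "body": {"series": "0 0 -0.045 2;0 0 -0.025 0;0 0 -0.013 0;0 0 0 0"}}

```text
time: 4.65
tool_pos: [0.5223, -0.1769, 0.0678]
tcp_rot: [1.997, 2.425, 0.0]
wrist_force: [0.5, 0.5, 0.0]
width: 0.527
grip_force: 0.0
```

>>> {"method": "carry_out", "body": {"series": "0 0 0 0;0 0 0 0;0 0 0 0;0 0 0 0", "jaw": -1, "grip_force": 80}}

```text
time: 5.15
tool_pos: [0.5225, -0.1771, 0.0678]
tcp_rot: [1.997, 2.425, 0.0]
wrist_force: [-0.5, -0.1, -1.0]
width: -0.004
grip_force: 0.0
```

```bash
cat > st.py <<'E'
from h import *
a=[]
for i in range(4): s=bot.read_state(); a.append(np.r_[s['wrist_force'],s['torque']]); i<3 and eyes.read_camera("wrist")
v=R.from_rotvec(s['tcp_rot']).as_matrix()[:,1]
print(round(s['time'],2),s['tool_pos'].round(4),"head",np.degrees(np.arctan2(v[1],v[0])).round(2),"w",round(s['width'],3),round(s['grip_force'],1)); print(np.mean(a,0).round(3),np.std(a,0)[5].round(3))
E
python3 st.py
```

```text
5.3 [ 0.5223 -0.177   0.0674] head 11.05 w -0.003 0.0
[ 0.169  0.02  -0.429 -0.009  0.011  0.039] 0.02
```

Run:
```python
from h import *
C=cam("wrist"); cv2.imwrite("pics/w3.png",cv2.resize(C[0][150:,100:460],(800,600)))
P=cloud(C);hsv=cv2.cvtColor(C[0],cv2.COLOR_BGR2HSV)
m=(hsv[...,1]>130)&((hsv[...,0]<8)|(hsv[...,0]>172))&(np.hypot(P[...,0]-.52,P[...,1]+.18)<.05)
print(m.sum(),P[m].mean(0),np.percentile(P[m],[1,99],axis=0))
```

```text
1256 [ 0.52009988 -0.16504315  0.07198914] [[ 0.5112823  -0.18168455  0.06041608]
 [ 0.53361823 -0.15275031  0.09468876]]
```

View pics/w3.png

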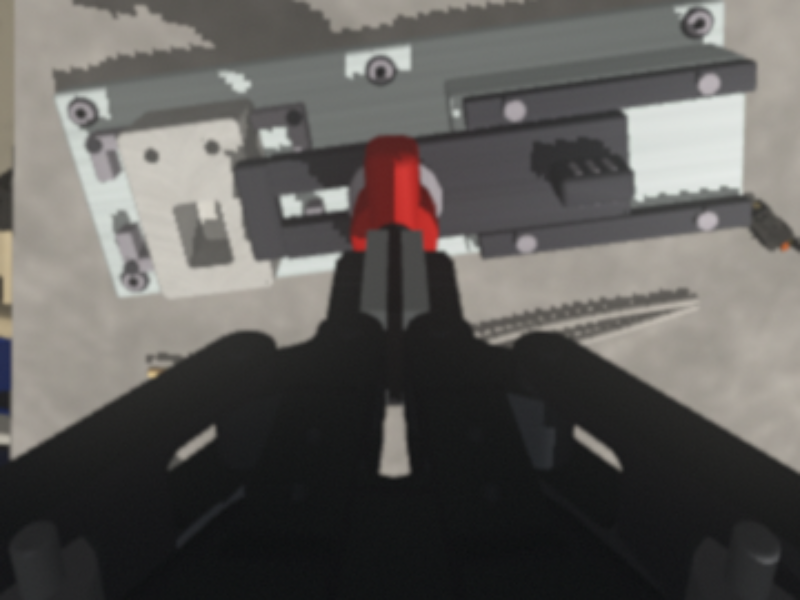

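Run:
```python
from h import *
c=eyes.get_calibration("wrist");T=np.linalg.inv(np.array(c["T_tool_cam"]))
for p in([0,0,0],[0,0,.014],[0,0,-.03],[0,.01,0.014]):
    q=T[:3,:3]@np.array(p)+T[:3,3]; print(p,q.round(3),cv2.projectPoints(q.reshape(1,3),np.zeros(3),np.zeros(3),np.array(c["K"]),np.array(c["distortion"]))[0].ravel())
C=cam("wrist");P=cloud(C);Ti=np.array(c["T_tool_cam"])
for v in range(225,300,8):
    print(v,[(P[v,u]*1000).round(0).tolist() for u in(266,270,276,282,290)])
s=bot.read_state();print(s['tool_pos'])
```

```text
[0, 0, 0] [-0.     0.026  0.18 ] [276.55871666 251.90604227]
[0, 0, 0.014] [-0.     0.022  0.194] [276.57538995 242.38469447]
[0, 0, -0.03] [-0.     0.036  0.152] [276.51315969 277.91640723]
[0, 0.01, 0.014] [0.01  0.022 0.194] [291.53815156 242.38022391]
225 [[512.0, -159.0, 71.0], [515.0, -158.0, 73.0], [518.0, -157.0, 73.0], [522.0, -157.0, 73.0], [529.0, -165.0, 47.0]]
233 [[513.0, -163.0, 73.0], [516.0, -162.0, 74.0], [519.0, -161.0, 75.0], [522.0, -161.0, 73.0], [529.0, -167.0, 56.0]]
241 [[514.0, -169.0, 72.0], [517.0, -168.0, 74.0], [520.0, -167.0, 73.0], [524.0, -166.0, 73.0], [529.0, -168.0, 68.0]]
249 [[515.0, -174.0, 72.0], [518.0, -173.0, 72.0], [521.0, -172.0, 74.0], [525.0, -171.0, 74.0], [529.0, -171.0, 73.0]]
257 [[515.0, -167.0, 95.0], [517.0, -166.0, 97.0], [520.0, -166.0, 96.0], [523.0, -165.0, 97.0], [527.0, -164.0, 96.0]]
265 [[515.0, -167.0, 103.0], [517.0, -166.0, 104.0], [520.0, -166.0, 104.0], [523.0, -165.0, 104.0], [527.0, -164.0, 104.0]]
273 [[515.0, -167.0, 111.0], [517.0, -167.0, 111.0], [520.0, -166.0, 112.0], [522.0, -165.0, 113.0], [526.0, -165.0, 111.0]]
281 [[516.0, -167.0, 118.0], [517.0, -166.0, 119.0], [520.0, -166.0, 118.0], [522.0, -165.0, 119.0], [526.0, -165.0, 118.0]]
289 [[516.0, -167.0, 124.0], [517.0, -166.0, 124.0], [520.0, -167.0, 123.0], [523.0, -166.0, 124.0], [526.0, -165.0, 125.0]]
297 [[516.0, -166.0, 131.0], [517.0, -166.0, 131.0], [521.0, -169.0, 126.0], [523.0, -168.0, 126.0], [525.0, -165.0, 130.0]]
[ 0.52225773 -0.17692688  0.06731888]
```

>>> {"method": "carry_out", "body": {"series": "0 0 0 0;0 0 0 0;0 0 0 0;0 0 0 0", "jaw": 0.06}}

```text
time: 5.9
tool_pos: [0.5223, -0.177, 0.0674]
tcp_rot: [-1.997, -2.425, 0.0]
wrist_force: [0.7, -0.1, 0.0]
width: 0.53
grip_force: 0.0
```

```bash
python3 st.py
python3 - <<'E'
from h import *
C=cam("wrist"); cv2.imwrite("pics/w4.png",cv2.resize(C[0][150:,100:460],(800,600)))
s=bot.read_state(); P=cloud(C); Rt=R.from_rotvec(s['tcp_rot']).as_matrix()
L=((P-s['tool_pos'])@Rt)*1000
m=(abs(L[...,0])<14)&(abs(L[...,1])<60)&(P[...,2]>.076)&(C[1]>0)
for lo in range(-60,60,6):
    k=m&(L[...,1]>=lo)&(L[...,1]<lo+6)
    if k.sum()>5: print(lo,k.sum(),"tool z max",np.percentile(L[k][:,2],98).round(1), L[k][:,0].max().round(1))
E
```

```text
6.05 [ 0.5223 -0.177   0.0674] head 11.05 w 0.53 0.0
[ 0.17  -0.119 -0.05   0.032 -0.005  0.001] 0.014
-60 1952 tool z max -77.3 14.0
-54 4362 tool z max -73.7 14.0
-48 2750 tool z max -69.2 14.0
-42 899 tool z max -65.3 12.8
-36 768 tool z max -31.3 14.0
-30 1288 tool z max -29.1 14.0
-24 1099 tool z max -25.2 13.3
-18 139 tool z max -92.6 12.2
-12 1111 tool z max -93.1 13.4
-6 1293 tool z max -94.4 13.9
0 1255 tool z max -94.6 13.1
6 1185 tool z max -93.2 13.4
12 208 tool z max -92.7 12.5
18 835 tool z max -24.8 13.2
24 1487 tool z max -29.0 14.0
30 723 tool z max -30.8 14.0
36 874 tool z max -45.5 12.6
42 2316 tool z max -68.2 14.0
48 4654 tool z max -73.9 14.0
54 2062 tool z max -76.3 13.9
```

View pics/w4.png

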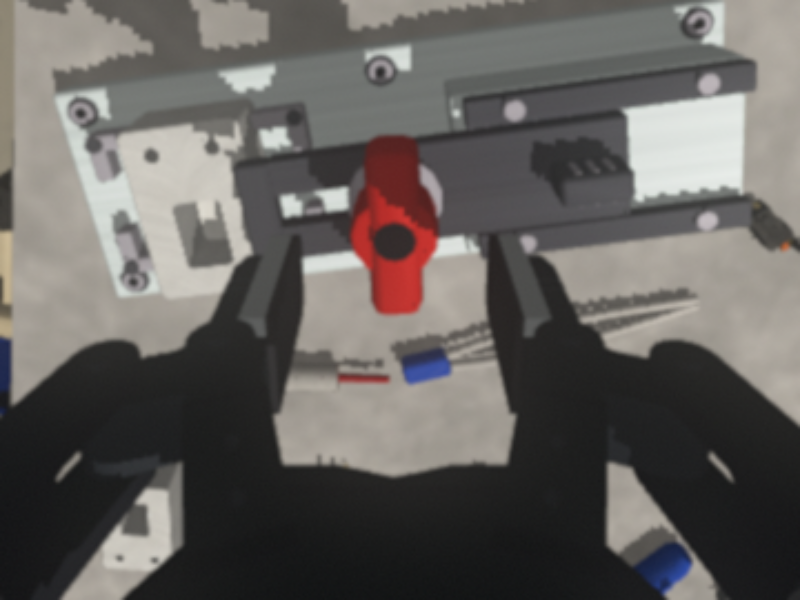

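>>> {"method": "carry_out", "body": {"series": "0 0 -0.02 0;0 0 -0.014 0;0 0 0 0"}}

```text
time: 6.48
tool_pos: [0.5208, -0.1764, 0.0318]
tcp_rot: [-1.995, -2.422, 0.002]
wrist_force: [0.5, 0.1, 0.3]
width: 0.531
grip_force: 0.0
```

>>> {"method": "carry_out", "body": {"series": "0 0 0 0;0 0 0 0;0 0 0 0", "jaw": -1, "grip_force": 80}}

```text
time: 6.85
tool_pos: [0.5223, -0.1773, 0.0343]
tcp_rot: [1.997, 2.425, -0.001]
wrist_force: [-3.9, -0.7, 6.1]
width: 0.155
grip_force: 80.0
```

```bash
python3 st.py
```

```text
7.0 [ 0.5223 -0.1773  0.0344] head 11.06 w 0.155 80.0
[-3.74  -0.687  5.902 -0.058  0.614  0.018] 0.017
```

>>> {"method": "carry_out", "body": {"series": "0 0 0 -5;0 0 0 -5;0 0 0 -5;0 0 0 0"}}

```text
time: 7.5
tool_pos: [0.5227, -0.1773, 0.0344]
tcp_rot: [2.295, 2.144, 0.0]
wrist_force: [-3.1, 0.1, 5.5]
width: 0.155
grip_force: 80.1
```

```bash
python3 st.py
```

```text
7.65 [ 0.5227 -0.1772  0.0344] head -3.88 w 0.151 80.1
[-3.132 -0.37   5.53  -0.048  0.454  0.048] 0.021
```

```bash
cat > st2.py <<'E'
from h import *
def g():
    s=bot.read_state(); v=R.from_rotvec(s['tcp_rot']).as_matrix()[:,1]
    print(round(s['time'],2),s['tool_pos'].round(4),"head",np.degrees(np.arctan2(v[1],v[0])).round(2),"F",s['wrist_force'].round(1),"Tz",s['torque'][2].round(3),"j6",s['joint_torque'][5].round(3),"v6",s['joint_vel'][5].round(2),"w",round(s['width'],3))
g()
for i in range(2): eyes.read_camera("wrist"); g()
E
python3 st2.py
```

```text
7.65 [ 0.5227 -0.1772  0.0344] head -3.88 F [-3.   0.3  5.2] Tz 0.042 j6 0.06 v6 -0.0 w 0.151
7.7 [ 0.5227 -0.1773  0.0344] head -3.89 F [-3.3 -0.4  6. ] Tz 0.085 j6 0.059 v6 0.0 w 0.15
7.75 [ 0.5227 -0.1773  0.0344] head -3.88 F [-2.9 -0.4  5.5] Tz 0.061 j6 0.06 v6 -0.0 w 0.158
```

>>> {"method": "carry_out", "body": {"series": "0 0 0 -4;0 0 0 -4"}}

```text
time: 8.0
tool_pos: [0.5229, -0.1773, 0.0344]
tcp_rot: [2.44, 1.977, 0.001]
wrist_force: [-1.3, 0.0, 4.8]
width: 0.157
grip_force: 80.4
```

```bash
python3 st2.py
```

```text
8.0 [ 0.5229 -0.1773  0.0344] head -11.97 F [-1.3  0.   4.8] Tz 0.361 j6 -0.261 v6 0.56 w 0.157
8.05 [ 0.5229 -0.1773  0.0344] head -12.11 F [-2.6 -0.5  5.4] Tz 0.109 j6 0.251 v6 -0.1 w 0.151
8.1 [ 0.5229 -0.1773  0.0344] head -11.93 F [-2.1 -0.1  4.3] Tz 0.081 j6 0.376 v6 -0.03 w 0.155
```

>>> {"method": "carry_out", "body": {"series": "0 0 0 -4;0 0 0 -4;0 0 0 -4;0 0 0 -4"}}

```text
time: 8.6
tool_pos: [0.5232, -0.1774, 0.0344]
tcp_rot: [2.691, 1.618, 0.002]
wrist_force: [-1.6, -0.5, 4.2]
width: 0.155
grip_force: 80.1
```

```bash
sed -i 's/range(2)/range(1)/' st2.py; python3 st2.py
```

```text
8.6 [ 0.5232 -0.1774  0.0344] head -27.98 F [-1.6 -0.5  4.2] Tz 0.314 j6 -0.302 v6 0.55 w 0.155
8.65 [ 0.5232 -0.1774  0.0344] head -28.1 F [-1.  -0.9  4.8] Tz 0.145 j6 0.232 v6 -0.11 w 0.156
```

>>> {"method": "carry_out", "body": {"series": "0 0 0 -4;0 0 0 -4;0 0 0 -4;0 0 0 -4"}}

```text
time: 9.15
tool_pos: [0.5236, -0.1776, 0.0344]
tcp_rot: [2.889, 1.228, 0.003]
wrist_force: [0.1, -1.1, 3.6]
width: 0.15
grip_force: 80.0
```

```bash
python3 st2.py
```

```text
9.15 [ 0.5236 -0.1776  0.0344] head -43.94 F [ 0.1 -1.1  3.6] Tz 0.217 j6 -0.336 v6 0.55 w 0.15
9.2 [ 0.5236 -0.1776  0.0344] head -44.07 F [-1.  -1.   4.7] Tz 0.095 j6 0.189 v6 -0.1 w 0.155
```

>>> {"method": "carry_out", "body": {"series": "0 0 0 -4;0 0 0 -4;0 0 0 -4;0 0 0 -4"}}

```text
time: 9.7
tool_pos: [0.5238, -0.1779, 0.0345]
tcp_rot: [3.031, 0.815, 0.004]
wrist_force: [0.5, -1.4, 4.0]
width: 0.158
grip_force: 80.0
```

```bash
python3 st2.py;python3 -c "
from h import *;print(bot.read_state()['q'])"
```

```text
9.7 [ 0.5238 -0.1779  0.0345] head -59.9 F [ 0.5 -1.4  4. ] Tz 0.244 j6 -0.367 v6 0.55 w 0.158
9.75 [ 0.5238 -0.1779  0.0345] head -60.03 F [ 0.7 -3.   5.1] Tz 0.082 j6 0.197 v6 -0.1 w 0.153
[-3.72052910e-01  2.09789958e-01  2.02581629e+00 -6.55779732e-04
  9.02540885e-01  6.76114206e-01]
```

>>> {"method": "carry_out", "body": {"series": "0 0 0.0005 -4;0 0 0 -4;0 0 0 -4;0 0 0 -4;0 0 0 -4"}}

```text
time: 10.38
tool_pos: [0.5239, -0.1783, 0.0345]
tcp_rot: [3.127, 0.277, 0.005]
wrist_force: [1.5, -5.1, 1.5]
width: 0.155
grip_force: 79.6
```

```bash
python3 st2.py
```

```text
10.38 [ 0.5239 -0.1783  0.0345] head -79.88 F [ 1.5 -5.1  1.5] Tz 0.149 j6 -0.442 v6 0.55 w 0.155
10.43 [ 0.524  -0.1783  0.0345] head -80.01 F [ 2.  -5.4  1. ] Tz 0.004 j6 0.124 v6 -0.1 w 0.153
```

>>> {"method": "carry_out", "body": {"series": "0 0 0 -4;0 0 0 -4;0 0 0 -4;0 0 0 -4"}}

```text
time: 10.92
tool_pos: [0.524, -0.1786, 0.0346]
tcp_rot: [3.135, -0.16, 0.006]
wrist_force: [2.2, -6.1, 0.4]
width: 0.155
grip_force: 79.5
```

```bash
python3 st2.py
```

```text
10.93 [ 0.524  -0.1786  0.0346] head -95.85 F [ 2.2 -6.1  0.4] Tz 0.032 j6 -0.495 v6 0.55 w 0.155
10.97 [ 0.524  -0.1786  0.0346] head -95.99 F [ 1.9 -5.6  0.2] Tz -0.0 j6 0.11 v6 -0.1 w 0.155
```

>>> {"method": "carry_out", "body": {"series": "0 0 0 -4;0 0 0 -4"}}

```text
time: 11.22
tool_pos: [0.524, -0.1788, 0.0346]
tcp_rot: [3.116, -0.379, 0.006]
wrist_force: [1.4, -6.2, 0.2]
width: 0.152
grip_force: 79.4
```

```bash
python3 st2.py
```

```text
11.22 [ 0.524  -0.1788  0.0346] head -103.86 F [ 1.4 -6.2  0.2] Tz 0.038 j6 -0.515 v6 0.56 w 0.152
11.28 [ 0.5239 -0.1788  0.0346] head -103.99 F [ 1.4 -6.1  0.1] Tz -0.003 j6 0.101 v6 -0.1 w 0.155
```

>>> {"method": "carry_out", "body": {"series": "0 0 0 -4;0 0 0 -4"}}

```text
time: 11.52
tool_pos: [0.5239, -0.179, 0.0346]
tcp_rot: [3.082, -0.595, 0.006]
wrist_force: [1.9, -6.6, 1.1]
width: 0.156
grip_force: 79.4
```

```bash
python3 st2.py
```

```text
11.53 [ 0.5239 -0.179   0.0346] head -111.85 F [ 1.9 -6.6  1.1] Tz 0.066 j6 -0.52 v6 0.55 w 0.156
11.57 [ 0.5239 -0.179   0.0346] head -111.99 F [ 2.1 -8.5  0.3] Tz -0.028 j6 0.101 v6 -0.1 w 0.151
```

>>> {"method": "carry_out", "body": {"series": "0 0 0 -4;0 0 0 -4;0 0 0 -4"}}

```text
time: 11.95
tool_pos: [0.5238, -0.1792, 0.0347]
tcp_rot: [3.003, -0.914, 0.007]
wrist_force: [1.0, -8.5, 1.4]
width: 0.153
grip_force: 79.4
```

```bash
python3 st2.py
```

```text
11.95 [ 0.5238 -0.1792  0.0347] head -123.85 F [ 1.  -8.5  1.4] Tz 0.025 j6 -0.538 v6 0.55 w 0.153
12.0 [ 0.5238 -0.1792  0.0346] head -123.98 F [ 2.  -9.1  0.8] Tz -0.058 j6 0.085 v6 -0.1 w 0.152
```

>>> {"method": "carry_out", "body": {"series": "0 0 0 0;0 0 0 0;0 0 0 0;0 0 0.05 0;0.012 0.004 0.01 10.5;0.015 0.005 0 10.5;0.015 0.005 0 10.5;0.015 0.005 0 10.5;0 0 0 10.5;0 0 0 0", "jaw": 0.06}}

```text
time: 13.25
tool_pos: [0.5792, -0.1575, 0.0936]
tcp_rot: [-3.1, -0.505, 0.001]
wrist_force: [-0.5, -0.6, 0.0]
width: 0.532
grip_force: 0.0
```

```bash
python3 st2.py
python3 - <<'E'
from h import *
s=bot.read_state(); C=cam("wrist"); P=cloud(C); cv2.imwrite("pics/w5.png",C[0])
m=(P[...,2]>.053)&(P[...,2]<.062)&(np.hypot(P[...,0]-.58,P[...,1]+.158)<.03)
hsv=cv2.cvtColor(C[0],cv2.COLOR_BGR2HSV)
m&=~((hsv[...,1]>130)&((hsv[...,0]<8)|(hsv[...,0]>172)))
Q=P[m];print("fin",len(Q),len(Q) and (cv2.minAreaRect(Q[:,:2].astype(np.float32)),np.median(Q,0)))
E
```

```text
13.25 [ 0.5792 -0.1575  0.0936] head -71.51 F [-0.5 -0.6  0. ] Tz -0.053 j6 -0.638 v6 0.07 w 0.532
13.3 [ 0.579  -0.1576  0.0936] head -71.61 F [-0.5 -0.3 -0. ] Tz -0.012 j6 -0.185 v6 0.01 w 0.535
fin 382 (((0.5805804133415222, -0.15821968019008636), (0.02128998190164566, 0.010507108643651009), 18.8830623626709), array([ 0.58152263, -0.15797967,  0.05765347]))
```

>>> {"method": "carry_out", "body": {"series": "0.001 -0.0005 -0.04 0;0 0 -0.02 0;0 0 -0.006 0;0 0 0 0"}}

```text
time: 13.85
tool_pos: [0.5802, -0.1585, 0.0278]
tcp_rot: [-3.1, -0.505, 0.001]
wrist_force: [-0.1, 0.0, -0.4]
width: 0.526
grip_force: 0.0
```

>>> {"method": "carry_out", "body": {"series": "0 0 0 0;0 0 0 0;0 0 0 0;0.0019 0.0006 0 0;0.0019 0.0006 0 0", "jaw": -1, "grip_force": 30}}

```text
time: 14.48
tool_pos: [0.5816, -0.1587, 0.0292]
tcp_rot: [3.099, 0.508, -0.009]
wrist_force: [-10.4, -4.5, 13.6]
width: 0.105
grip_force: 32.7
```

```bash
python3 st2.py
```

```text
14.47 [ 0.5816 -0.1587  0.0292] head -71.38 F [-10.4  -4.5  13.6] Tz 0.023 j6 -0.016 v6 0.01 w 0.105
14.53 [ 0.582  -0.1585  0.0292] head -71.4 F [-9.7 -3.1 12.2] Tz 0.012 j6 0.006 v6 -0.0 w 0.106
```

>>> {"method": "carry_out", "body": {"series": "0 0 0 0;0 0 0.005 0;0 0 0 0", "jaw": -0.5}}

```text
time: 14.9
tool_pos: [0.5847, -0.1573, 0.0334]
tcp_rot: [3.1, 0.507, 0.002]
wrist_force: [0.1, -0.3, -0.4]
width: 0.246
grip_force: 0.0
```

>>> {"method": "carry_out", "body": {"series": "0 0 0 0;0 0 0 0;0.0019 0.0006 0 0;0.0019 0.0006 0 0;0.0019 0.0006 0 0", "jaw": -1, "grip_force": 30}}

```text
time: 15.52
tool_pos: [0.5883, -0.1559, 0.0331]
tcp_rot: [-3.1, -0.507, 0.005]
wrist_force: [-5.6, -1.3, 6.5]
width: 0.098
grip_force: 30.3
```

```bash
python3 st2.py
```

```text
15.53 [ 0.5883 -0.1559  0.0331] head -71.43 F [-5.6 -1.3  6.5] Tz 0.013 j6 -0.019 v6 0.02 w 0.098
15.57 [ 0.5886 -0.1558  0.0331] head -71.44 F [-4.3 -1.4  4.9] Tz 0.002 j6 -0.002 v6 -0.0 w 0.102
```

>>> {"method": "carry_out", "body": {"series": "0.0019 0.0006 0 0;0.0019 0.0006 0 0;0.0019 0.0006 0 0;0.0019 0.0006 0 0"}}

```text
time: 16.08
tool_pos: [0.5958, -0.1535, 0.0331]
tcp_rot: [-3.1, -0.507, 0.005]
wrist_force: [-6.2, -1.7, 6.6]
width: 0.106
grip_force: 30.3
```

```bash
python3 st2.py;python3 - <<'E'
from h import *
C=cam("top"); P=cloud(C)
m=(P[...,2]>.052)&(P[...,2]<.062)&(np.hypot(P[...,0]-.59,P[...,1]+.154)<.03)
C=cam("wrist");cv2.imwrite("pics/w6.png",cv2.resize(C[0][100:,100:500],(750,600)))
E
```

```text
16.07 [ 0.5958 -0.1535  0.0331] head -71.43 F [-6.2 -1.7  6.6] Tz 0.045 j6 -0.018 v6 0.02 w 0.106
16.12 [ 0.5962 -0.1534  0.0331] head -71.43 F [-5.3 -1.5  6.4] Tz 0.026 j6 -0.003 v6 -0.0 w 0.102
```

View pics/w6.png

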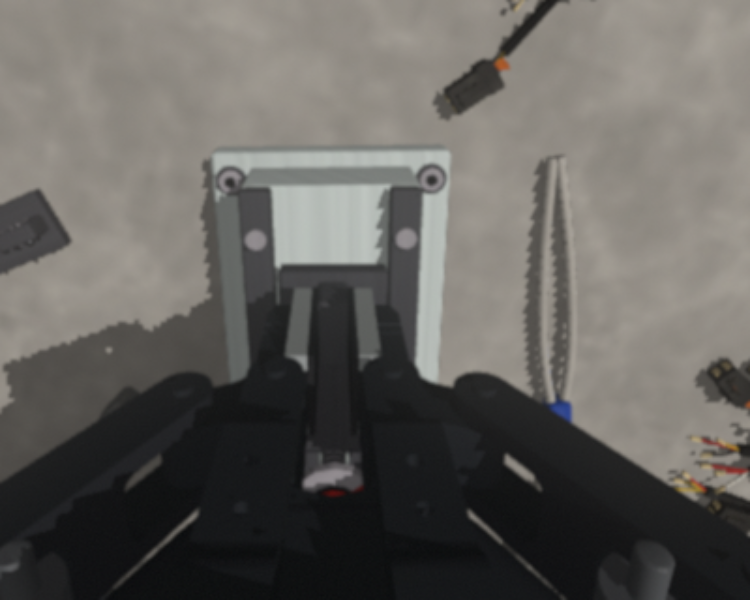

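>>> {"method": "carry_out", "body": {"series": "0.0019 0.0006 0 0;0.0019 0.0006 0 0;0.0019 0.0006 0 0;0.0019 0.0006 0 0;0.001 0.0003 0 0;0 0 0 0"}}

```text
time: 16.98
tool_pos: [0.6046, -0.1508, 0.033]
tcp_rot: [-3.1, -0.507, 0.005]
wrist_force: [-4.3, -2.2, 6.6]
width: 0.099
grip_force: 30.3
```

```bash
python3 st2.py
```

```text
16.98 [ 0.6046 -0.1508  0.033 ] head -71.43 F [-4.3 -2.2  6.6] Tz -0.029 j6 0.001 v6 -0.0 w 0.099
17.02 [ 0.6046 -0.1508  0.0331] head -71.43 F [-4.7 -2.2  5.6] Tz 0.077 j6 0.001 v6 0.0 w 0.1
```

>>> {"method": "carry_out", "body": {"series": "0 0 0 0;0 0 0 0;0 0 0.06 0;-0.05 -0.0166 0.057 0;-0.05 -0.0166 0 0;-0.044 -0.0144 0 0;0 0 0 0;0 0 0 0", "jaw": -0.4}}

```text
time: 18.02
tool_pos: [0.4725, -0.1948, 0.1391]
tcp_rot: [3.1, 0.506, 0.002]
wrist_force: [0.2, 0.3, -0.3]
width: 0.297
grip_force: 0.0
```

```bash
python3 st2.py
python3 - <<'E'
from h import *
C=cam("wrist"); np.savez("w7.npz",*C); P=cloud(C); cv2.imwrite("pics/w7.png",C[0])
print([ (o['score'],np.round(o['rect'])) for o in spot_in("wrist","nest_block")])
hsv=cv2.cvtColor(C[0],cv2.COLOR_BGR2HSV)
k=np.array([.523,-.1772]); a=np.radians(18.7); A=np.array([[np.cos(a),np.sin(a)],[-np.sin(a),np.cos(a)]])
L=(P[...,:2]-k)@A.T+[.066,0]
# block top
m=(abs(P[...,2]-.036)<.003)&(abs(L[...,0])<.06)&(abs(L[...,1])<.04)
Q=L[m]; print("block L",np.percentile(Q,[0.5,2,50,98,99.5],axis=0).round(4)); print(cv2.minAreaRect(P[m][:,:2].astype(np.float32)))
m=(abs(P[...,2]-.044)<.003)&(L[...,0]>0)&(L[...,0]<.2)&(abs(L[...,1])<.017)
print("strap L",np.percentile(L[m],[0.5,2,50,98,99.5],axis=0).round(4))
Ct=cam("top");P=cloud(Ct);L=(P[...,:2]-k)@A.T+[.066,0]
m=(P[...,2]>.052)&(P[...,2]<.064)&(abs(L[...,0]-.145)<.03)&(abs(L[...,1])<.02);print("fin top cam",m.sum(),L[m].mean(0))
m=(abs(P[...,2]-.036)<.004)&(abs(L[...,0])<.05)&(abs(L[...,1])<.04);print("block top cam",cv2.minAreaRect(L[m].astype(np.float32)))
E
```

```text
18.02 [ 0.4725 -0.1948  0.1391] head -71.48 F [ 0.2  0.3 -0.3] Tz 0.022 j6 -0.004 v6 0.0 w 0.297
18.07 [ 0.4729 -0.1947  0.1391] head -71.44 F [ 0.6  1.1 -0.2] Tz 0.008 j6 0.002 v6 -0.0 w 0.304
[(0.84, array([278., 215.,  64.,  47.])), (0.83, array([412., 265.,  54.,  37.]))]
block L [[-0.0192 -0.0324]
 [-0.0188 -0.0317]
 [ 0.0016  0.0027]
 [ 0.02    0.0278]
 [ 0.0202  0.0287]]
((0.46146833896636963, -0.19990983605384827), (0.040068212896585464, 0.061957601457834244), 19.078533172607422)
strap L [[ 0.0403 -0.0168]
 [ 0.0421 -0.0164]
 [ 0.1177 -0.0004]
 [ 0.1601  0.0153]
 [ 0.1617  0.0157]]
fin top cam 36 [ 0.14838914 -0.00253361]
block top cam ((0.0004566032439470291, -0.0026159919798374176), (0.03884413465857506, 0.06243912875652313), 0.539049506187439)
```

View pics/w7.png

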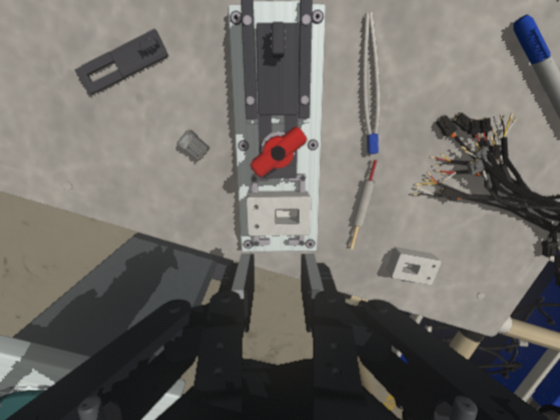

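Run:
```python
from h import *
Z=np.load("w7.npz"); C=[Z[k] for k in Z.files]; P=cloud(C)
k=np.array([.523,-.1772]); a=np.radians(18.7); A=np.array([[np.cos(a),np.sin(a)],[-np.sin(a),np.cos(a)]])
L=(P[...,:2]-k)@A.T+[.066,0]
# height map 3mm grid in fixture coords
m=C[1]>0
H=np.full((30,44),-1)
for i,x in enumerate(np.arange(.060,-.060,-.004)):
    row=[]
    for y in np.arange(.044,-.046,-.004):
        s=m&(abs(L[...,0]-x)<.002)&(abs(L[...,1]-y)<.002)
        row.append("%3d"%(np.median(P[s][:,2])*1000) if s.sum() else "  .")
    print("%4d"%round(x*1000)," ".join(row))
```

```text
60   0  11  11  12  12  12  12  72  73  74  74  73  72  72  72  43  12  11  11  11  11  11   9
  56   0  11  11  11  11  12  72  73  73  74  73  72  72  72  43  43  13  11  11  12  12  12   9
  52   0  11  12  11  12  11  72  73  73  73  71   .   .  44  44  44  27  11  11  12  11  12  10
  48   0  11  11  11  11   .   .  73  72  71  44  43  44  44  43  43  12  12  11  11  11  11   0
  44   0  11  11  11  11  12   .   .  43  43  43  43  43  43  43  43  11  11  11  12  11  12   5
  40   0  10  11  11  11  11  18  43  43  44  44  43  43  43  43  43  12  12  12  11  11  11   5
  36   0  11  12  11  11  20  21  21  20 137   .   .   .   . 137  21  21  21  20  12  11  12   5
  32   0  11  11  11  12 228 242 249 249 253  12  11  11 253 250 249 245 228  20  11  11  11  10
  28 226 210 210  12  11 226 236 238 239 245  12  12  11 245 239 238 237 227  20  11 210 209  12
  24 230 223 215 211 248 243 208 196 189 241 243 243 243 242 193 195 206 241 248 211 215 222 230
  20 236 228 216 210 208 179 174 196 179  28  27  25  28  27 173 196 171 177 206 209 215 227 236
  16 237 223 215 214 213  36  35 19
[... 1107 characters left out ...]
0  20  12  12  11  10
 -32   0  11  11  12  12  20  20  16  17  13  11  11  11  11  13  17  17  20  21  11  12  11  11
 -36   0  10  11  12  11  21  21  21  20  16  11  11  12  12  12  20  20  21  22  12  13  12  11
 -40   0  10  12  14  12  16   .  12   .  11  11  11  11  11  12  12   .   .   .  13  14  12  10
 -44   0  10  12  13  11  11  11  11  11  11  11  11  11  11  12  11  12  11  11  12  12  11  11
 -48   0   4  11  12  11  11  11  11  11  11  11  11  11  11  11  11  11  11  11  11  11  11   6
 -52   0   0   .   .   .   .   .   .   .   .   .   .   .   .   .   .   .   .   .   .   .   .   0
 -56   0   0   0   0   0   0   0   0   0   0   0   0   0   0   0   0   0   0   0   0   0   0   0
```

Run:
```python
import cv2
p=cv2.imread("pics/w7.png"); cv2.imwrite("pics/w7c.png",cv2.resize(p[115:265,215:440],None,fx=3.5,fy=3.5,interpolation=2))
```

```text
(no output)
```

View pics/w7c.png

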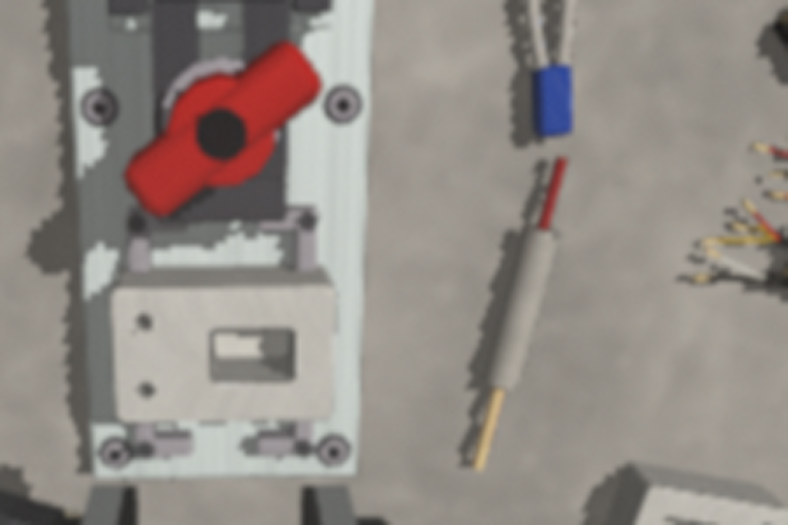

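>>> {"method": "carry_out", "body": {"series": "-0.0114 -0.0052 0 0.5;0 0 0 0;0 0 -0.05 0;0 0 -0.05 0;0 0 0 0", "jaw": 0.9}}

```text
time: 18.85
tool_pos: [0.4561, -0.1979, 0.0348]
tcp_rot: [-3.093, -0.519, 0.013]
wrist_force: [-0.3, 0.3, 0.0]
width: 0.945
grip_force: 0.0
```

```bash
python3 st2.py
python3 - <<'E'
from h import *
C=cam("wrist"); s=bot.read_state(); P=cloud(C); Rt=R.from_rotvec(s['tcp_rot']).as_matrix()
L=((P-s['tool_pos'])@Rt)*1000
m=(abs(P[...,2]-.036)<.002)&(abs(L[...,0])<26)&(abs(L[...,1])<37); Q=L[m]
print("block in tool",np.percentile(Q,[1,50,99],axis=0).round(1),cv2.minAreaRect(Q[:,:2].astype(np.float32)))
m=(abs(L[...,0])<14)&(P[...,2]>.045)
for lo in range(-66,66,6):
    k=m&(L[...,1]>=lo)&(L[...,1]<lo+6)
    if k.sum()>5: print(lo,np.percentile(L[k][:,2],98).round(1),end="; ")
E
```

```text
18.85 [ 0.4561 -0.1979  0.0348] head -70.96 F [-0.3  0.3  0. ] Tz -0.035 j6 0.0 v6 -0.0 w 0.945
18.9 [ 0.4586 -0.1991  0.0375] head -70.96 F [0.1 0.3 0.6] Tz 0.045 j6 0.0 v6 0.0 w 0.953
block in tool [[-19.4 -30.3   2.1]
 [  2.   -3.9   3.5]
 [ 20.4  30.2   5.1]] ((0.24579429626464844, 0.013082504272460938), (62.14705276489258, 40.9863395690918), 89.8847427368164)
-66 -75.8; -60 -46.5; -54 -38.9; -48 -32.7; -42 -36.0; -36 -96.6; -30 -103.5; -24 -94.3; -18 -91.0; -12 -91.3; -6 -92.8; 0 -92.1; 6 -91.1; 12 -91.0; 18 -95.5; 24 -96.7; 30 -79.8; 36 -32.2; 42 -37.3; 48 -39.9; 54 -74.5; 60 -76.4;
```

>>> {"method": "carry_out", "body": {"series": "0 0 -0.03 0;0 0 -0.018 0;0 0 0 0;0 0 0 0"}}

```text
time: 19.45
tool_pos: [0.4614, -0.2004, -0.008]
tcp_rot: [3.097, 0.52, 0.002]
wrist_force: [-0.5, 0.0, 0.7]
width: 0.949
grip_force: 0.0
```

>>> {"method": "carry_out", "body": {"series": "0 0 0 0;0 0 0 0;0 0 0 0", "jaw": -1, "grip_force": 50}}

```text
time: 19.82
tool_pos: [0.4613, -0.2004, -0.0078]
tcp_rot: [3.097, 0.52, 0.002]
wrist_force: [-1.7, 1.9, 6.4]
width: 0.713
grip_force: 55.6
```

```bash
python3 st2.py
```

```text
19.82 [ 0.4613 -0.2004 -0.0078] head -70.93 F [-1.7  1.9  6.4] Tz 0.062 j6 0.05 v6 -0.0 w 0.713
19.88 [ 0.4613 -0.2004 -0.0078] head -70.93 F [-0.2  1.7  6.2] Tz 0.032 j6 0.05 v6 -0.0 w 0.715
```

Gripped (width 61 mm). Lift straight up slowly, then check.

>>> {"method": "carry_out", "body": {"series": "0 0 0.006 0;0 0 0.01 0;0 0 0.015 0;0 0 0.03 0;0 0 0.04 0;0 0 0 0"}}

```text
time: 20.62
tool_pos: [0.4633, -0.2016, 0.0964]
tcp_rot: [3.093, 0.519, 0.01]
wrist_force: [0.5, -0.3, -1.2]
width: 0.711
grip_force: 55.5
```

```bash
python3 st2.py
python3 - <<'E'
from h import *
C=cam("wrist"); s=bot.read_state(); P=cloud(C); Rt=R.from_rotvec(s['tcp_rot']).as_matrix()
L=((P-s['tool_pos'])@Rt)*1000
m=(abs(L[...,0])<24)&(abs(L[...,1])<27)&(L[...,2]>-70)&(L[...,2]<0); Q=L[m]
print(len(Q),np.percentile(Q,[1,50,99],axis=0).round(1))
# tray: from top
C=cam("top");P=cloud(C);hsv=cv2.cvtColor(C[0],cv2.COLOR_BGR2HSV)
m=(hsv[...,1]>150)&(abs(hsv[...,0].astype(int)-110)<15)&(abs(P[...,0]-.5)<.12)&(abs(P[...,1]-.18)<.14)&(P[...,2]>.018)&(P[...,2]<.03)
print(cv2.minAreaRect(P[m][:,:2].astype(np.float32)))
E
```

```text
20.62 [ 0.4633 -0.2016  0.0964] head -70.95 F [ 0.5 -0.3 -1.2] Tz -0.002 j6 -0.0 v6 -0.0 w 0.711
20.68 [ 0.4617 -0.2008  0.0943] head -70.95 F [-0.2  0.3 -1.5] Tz -0.021 j6 0.0 v6 0.0 w 0.717
10405 [[-19.  -26.4 -46.7]
 [  7.1   0.  -45.2]
 [ 21.1  26.5 -22.8]]
((0.5025440454483032, 0.17768919467926025), (0.15913039445877075, 0.11798302084207535), 86.63750457763672)
```

>>> {"method": "carry_out", "body": {"series": "0 0.03 0 -2;0.005 0.045 0 -3;0.005 0.05 0 -3;0.005 0.05 0 -3;0.005 0.05 0 -3;0.005 0.05 0 -3;0.005 0.05 0 -3;0.005 0.035 0 -2;0.005 0.017 0 0;0 0 0 0;0 0 0 0;0 0 0 0"}}

```text
time: 22.28
tool_pos: [0.5, 0.1758, 0.0915]
tcp_rot: [3.14, -0.083, -0.001]
wrist_force: [-0.5, -0.4, -1.0]
width: 0.713
grip_force: 55.5
```

```bash
python3 st2.py
python3 - <<'E'
from h import *
C=cam("top");P=cloud(C)
C=cam("wrist");P=cloud(C);hsv=cv2.cvtColor(C[0],cv2.COLOR_BGR2HSV)
m=(hsv[...,1]>150)&(abs(hsv[...,0].astype(int)-110)<15)&(abs(P[...,0]-.5)<.12)&(abs(P[...,1]-.18)<.14)&(P[...,2]>.018)&(P[...,2]<.03)
print(m.sum(),cv2.minAreaRect(P[m][:,:2].astype(np.float32)))
E
```

```text
22.27 [0.5    0.1758 0.0915] head -93.02 F [-0.5 -0.4 -1. ] Tz 0.008 j6 -0.005 v6 0.0 w 0.713
22.32 [0.5002 0.176  0.0917] head -93.03 F [ 0.3 -0.3 -1.6] Tz 0.009 j6 -0.004 v6 0.0 w 0.712
2209 ((0.505261242389679, 0.1782555878162384), (0.1582353562116623, 0.11408250778913498), 87.53672790527344)
```

>>> {"method": "carry_out", "body": {"series": "0.002 0.001 -0.05 0;0 0 -0.035 0;0 0 -0.013 0;0 0 -0.004 0;0 0 0 0;0 0 0 0"}}

```text
time: 23.18
tool_pos: [0.5039, 0.1785, -0.0086]
tcp_rot: [-3.14, 0.081, -0.004]
wrist_force: [0.0, -0.7, -1.5]
width: 0.709
grip_force: 55.5
```

>>> {"method": "carry_out", "body": {"series": "0 0 -0.001 0;0 0 -0.001 0;0 0 -0.001 0;0 0 0 0"}}

```text
time: 23.68
tool_pos: [0.5022, 0.178, -0.0134]
tcp_rot: [3.14, -0.081, -0.0]
wrist_force: [0.5, 0.5, -1.6]
width: 0.712
grip_force: 55.5
```

```bash
python3 st2.py
```

```text
23.68 [ 0.5022  0.178  -0.0134] head -92.95 F [ 0.5  0.5 -1.6] Tz -0.061 j6 -0.0 v6 0.0 w 0.712
23.73 [ 0.5022  0.178  -0.0133] head -92.95 F [-1.   0.5 -1.8] Tz -0.035 j6 0.0 v6 -0.0 w 0.712
```

>>> {"method": "carry_out", "body": {"series": "0 0 -0.001 0;0 0 -0.001 0;0 0 0 0"}}

```text
time: 24.1
tool_pos: [0.5022, 0.178, -0.0154]
tcp_rot: [3.14, -0.081, -0.0]
wrist_force: [-0.7, 0.3, -1.7]
width: 0.713
grip_force: 55.5
```

>>> {"method": "carry_out", "body": {"series": "0 0 -0.0007 0;0 0 0 0"}}

```text
time: 24.35
tool_pos: [0.5024, 0.1781, -0.0157]
tcp_rot: [-3.141, 0.081, -0.0]
wrist_force: [-0.5, -0.8, 0.1]
width: 0.712
grip_force: 55.6
```

>>> {"method": "carry_out", "body": {"series": "0 0 -0.0007 0;0 0 0 0"}}

```text
time: 24.6
tool_pos: [0.5024, 0.1781, -0.0158]
tcp_rot: [3.14, -0.081, -0.0]
wrist_force: [-2.8, -0.9, 6.6]
width: 0.712
grip_force: 56.4
```

>>> {"method": "carry_out", "body": {"series": "0 0 0 0;0 0 0 0;0 0 0.02 0;0 0 0.05 0;0 0 0.06 0;0 0 0.03 0;0 0 0 0", "jaw": 0.75}}

```text
time: 25.48
tool_pos: [0.5051, 0.1789, 0.1471]
tcp_rot: [-3.138, 0.081, -0.011]
wrist_force: [0.2, 0.1, 0.6]
width: 0.874
grip_force: 0.0
```

```bash
python3 st2.py
python3 - <<'E'
from h import *
C=cam("wrist");P=cloud(C)
hsv=cv2.cvtColor(C[0],cv2.COLOR_BGR2HSV)
m=(hsv[...,1]<80)&(abs(P[...,2]-.028)<.006)&(np.hypot(P[...,0]-.502,P[...,1]-.178)<.045)
print("block",m.sum(),cv2.minAreaRect(P[m][:,:2].astype(np.float32)),np.percentile(P[m][:,2],[5,50,95]))
T=cam("top"); P=cloud(T)
k=np.array([.523,-.1772]); a=np.radians(18.7); A=np.array([[np.cos(a),np.sin(a)],[-np.sin(a),np.cos(a)]])
L=(P[...,:2]-k)@A.T+[.066,0]
m=(P[...,2]>.052)&(P[...,2]<.064)&(abs(L[...,0]-.145)<.03)&(abs(L[...,1])<.02);print("fin",m.sum(),L[m].mean(0))
cv2.imwrite("pics/end.png",cv2.resize(np.hstack([T[0][140:260,120:380]]),(800,369),interpolation=2))
E
```

```text
25.48 [0.5051 0.1789 0.1471] head -92.95 F [0.2 0.1 0.6] Tz 0.0 j6 0.0 v6 0.0 w 0.874
25.52 [0.5034 0.1783 0.1446] head -92.95 F [ 0.3  0.1 -1.5] Tz 0.021 j6 -0.0 v6 0.0 w 0.877
block 2030 ((0.502976655960083, 0.17835906147956848), (0.061924874782562256, 0.03972489386796951), 87.05634307861328) [0.02603144 0.02779554 0.0289692 ]
fin 37 [ 0.14854927 -0.00148278]
```

View pics/end.png

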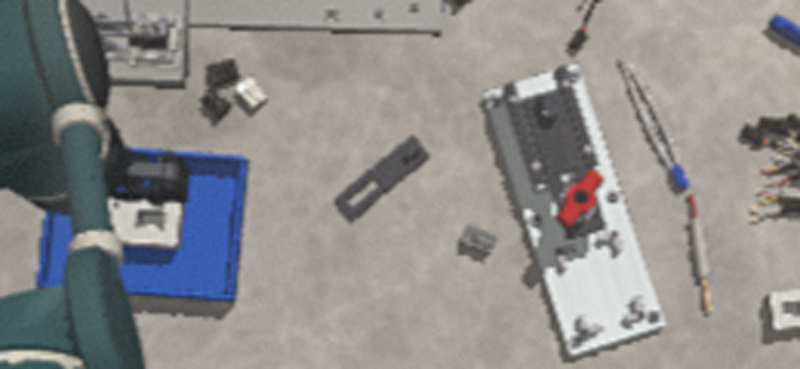

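The end picture shows the block flat in the tray at (150,222), with its top at 28 mm. The strap is back with its nose clear, the knob is on its stud at (580,197), and the bystanders haven't moved.

```bash
python3 -c "
from workcell import bot
print(bot.finish_job())"
```

```text
the job is handed in; nothing more can be done
None
```

The job is handed in at about 25.5 s: the knob is loosened to roughly 20° past pad release, the strap is about 25 mm back, and the nest block lies flat in the blue tray; I gripped it across its 62 mm length, because it sat turned 90° from the description in the pocket and the knob crowded the 40 mm grip.

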